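# Raise the spice riser to its mark and squeeze its cam lever shut

## Task

Stand the orange-capped spice jar upright on the round wooden plate of the height-adjustable riser and let go of it. Then take the riser's sliding leg by its head, across the rubber grip pad and the orange cam lever, lift it with the lever still open until the red pointer is level with the yellow mark, pause there a moment, and only then squeeze the lever fully shut. Finish while still holding the leg by its head at the mark, squeezed, with the jar standing on the plate; leave the other jar and the garlic alone.

Things in the scene. Friction and masses are not known exactly. Their poses are not given: they have to be found in the camera images.
- spice_jar: Spice jar with an orange cap and orange contents, 44 mm diameter, 100 mm tall (straight glass body to 80 mm, cap 40 mm wide above), 0.11 to 0.23 kg; origin at the centre of its underside, z up. Starts standing on the worktop, in any of the three places that it shares with the tall jar and the garlic.
- riser: Height-adjustable riser, fixed to the worktop: dark base plate 200 x 190 x 16 mm (reaching 125 mm to -x and 120 mm to +y of the tube's axis), upright tube whose black collar ends 110 mm above the worktop, and an upright aluminium gauge strip (16 mm wide, top 216 mm above the worktop) 95 mm to the +y side of the tube. Origin on the tube's axis at worktop height, z up; its -x side (plate side) faces the robot within 0.4 rad. The axes of leg and lever are parallel to it.
- leg: Sliding leg of the riser, 0.2 kg, moves straight up out of the tube by at most 90 mm, does not turn; it starts fully down and sinks back when let go (friction 0.4 N only). Origin on the tube's axis, level with the top of the wooden plate. It carries the plate to -x, the red pointer to +y and on top the head (black block with the grip pad and lever) whose top is 109 mm above the plate's top.
- plate_top (a point): Centre of the top face of the round wooden plate, 64 mm diameter, 8 mm thick, 85 mm to the -x side of the leg's axis; about 120 mm above the worktop when the leg is down.
- pointer (a point): Tip of the red pointer (4 mm thick in z, 10 mm wide, middle of its height), which moves with the leg and reaches to the gauge strip.
- mark: Yellow mark clip, 10 mm high, on the gauge strip, fixed; origin at its middle. It stands 35 to 75 mm above the pointer at the start and does not obstruct the leg.
- grip_mid (a point): Point on the head midway between the outer face of the grip pad and the outer face of the open lever, at mid height of both (88 mm above the plate's top). It moves with the leg, not with the lever. Pad and lever are each 30 mm wide (riser x) and 40 mm high (z).
- lever (a joint): Sliding orange cam lever on the -y side of the head: 0 is open (outer face 32 mm to the -y side of the leg's axis, 50 mm across pad and lever), 0.012 m is fully shut (38 mm across). It starts 0 to 2 mm in. It slides to riser +y, toward the pad, has no spring, and needs about 12 N to move: a lighter grip (about 8 N) carries leg and jar without moving it, 20 N shuts it. As it shuts, the middle between pad and lever moves 6 mm to riser +y.
- tall_jar: Jar with a green cap and yellow label, 51 mm diameter, 112 mm tall, standing; leave alone. Origin at the centre of its underside.
- garlic: Bulb of garlic, 42 mm diameter, 53 mm tall; leave alone. Origin at the centre of its underside.
- pad_face (a point): Middle of the outer face of the dark rubber grip pad on the +y side of the head, fixed to the leg; the face is 18 mm to the +y side of the leg's axis and faces riser +y.
There are look-alikes about, which are no part of the job. Leave any purple or turquoise look-alike of the spice_jar alone.

How it is judged (in metres and radians):
On the way, in this order (a step that is already met when the one before it is completed fails the run):
1. the spice jar stands upright on the plate, let go, the leg still down (distance between spice_jar and plate_top below 0.022 m and angle between spice_jar's own z axis and vertical below 0.1 rad and contact force between the fingers and spice_jar below 0.1 N and z of leg in the frame of riser below 0.13 m), for 0.2 s.
2. the leg is held by the fingers with its pointer level with the mark (within 6 mm), lever still open (under 5 mm) (z of pointer in the frame of mark between -0.006 and 0.006 m and value of joint lever below 0.005 m and contact force between the fingers and leg above 2 N), for 0.2 s.
At the end, for the whole second after the job is handed in: Lever shut at least 10 of its 12 mm; fingers still squeeze the head (over 5 N in all on leg, pad and lever); leg still, pointer within 6 mm of the mark's middle; spice jar upright (0.1 rad) on the plate, within 22 mm of its centre, not touched by the fingers (value of joint lever above 0.01 m and z of pointer in the frame of mark between -0.006 and 0.006 m and contact force between the fingers and leg above 5 N and linear speed of leg below 0.01 m/s and distance between spice_jar and plate_top below 0.022 m and angle between spice_jar's own z axis and vertical below 0.1 rad and contact force between the fingers and spice_jar below 0.1 N); the arm keeps its last pose, push and grip.
It fails at once if the lever is shut (past 7 mm) while the pointer is more than 12 mm off the mark (value of joint lever above 0.007 m and (z of pointer in the frame of mark above 0.012 m or z of pointer in the frame of mark below -0.012 m)).
It fails at once if the spice jar is tipped over (angle between spice_jar's own z axis and vertical above 0.7 rad).
It fails at once if the tall jar or the garlic is pushed away (over 30 mm) (distance of any of tall_jar, garlic from where it was at the start of the episode above 0.03 m).
It also fails if it takes over 51 s, if anything falls off the work surface, if the arm or the gripper's body presses on something with over 40 N, if the wrist force passes 120 N, or if a joint passes its speed limit or range.

## Robot

A 6-joint arm with a two-finger parallel gripper is mounted at the origin on a cart in front of the work surface, level with it; the furniture and walls round the work are solid. World frame = base frame: x ahead of the robot, y to its left, z up, the work surface at z = 0. Lengths are in mm, angles in rad, forces in N, time in s.
With the tool pointing down it reaches from about 400 to 825 mm from the base axis. Payload 7 kg.
Tool frame: the origin (TCP) lies at the very end of the fingers, on their centre line; the grasp point (between the pads) lies 19 mm behind it; z points along the fingers, y is the line along which they close (so a half turn about z gives the same grasp; the last joint's range is limited). The gripper opens to 88 mm and grips with 3 to 60 N. Pads are 19 mm wide; open, the fingers measure 130 mm over their backs; the gripper's body (78 mm by 193 mm) begins 47 mm behind the grasp point.
Start: joints at [-1.018, 0.359, 0.012, 0, -1.224, -0.288], TCP at [176.632, -651.457, 226.561] pointing down, gripper open.
Joint ranges: [-3.07, 3.07], [-1.43, 2.12], [-1.02, 1.25], [-3.03, 1.67], [-3.05, -0], [-3.03, 3.03]. Speed limits (rad/s): [2.39, 2.39, 3.01, 3.14, 3.14, 3.14].

## Interface

Orientations are given as a unit quaternion [x, y, z, w].
In Python, from plant import bot gives the robot as it stands. Calls block until the motion is done:
- bot.move_ptp(position, orientation): joint-space move of the TCP to a pose.
- bot.line_to(position, velocity=150, ori=None): straight line of the TCP; ori=None keeps the orientation; velocity is the mean speed in mm/s.
- bot.move_joints(angles): joint-space move.
- bot.move_gripper(opening, force=None): finger opening in mm; force is the grip in N (None keeps the last); returns when the fingers have stopped.
- bot.pause(seconds).
- bot.solve_ik(position, orientation): joint angles nearest the present ones, or None.
- bot.read_state(): the state.
- bot.camera(name): name is "scene" or "top" or "wrist"; returns the picture (480x640x3 uint8, red, green, blue); there is no depth.
- bot.get_calibration(name): a dict with "fx", "fy", "cx", "cy" (pixels), "view" (4x4, takes a point from world to camera coordinates); the wrist camera has in their place "T_tool_cam" (4x4, takes a point from camera to tool coordinates, whose origin is the TCP and whose axes are the flange's). Camera axes: x right, y up, looking along -z (the intrinsics and any distortion apply to the point x, -y, -z); pixel columns grow to the right and rows downward; lengths in mm; the calibration is good to about 2 mm. A picture is of the moment at which its call begins: read the wrist's pose just before it. get_calibration takes no time and is no camera call.
A pose or a line that the arm cannot do raises bot.Unreachable and nothing moves.
- bot.close_job(): hands the job in; it is judged then, once.
The state is a dict: "t": time; "joint_pos": joint angles; "qvel": joint speeds; "tau": joint torques, N m; "tcp_pos": TCP position; "eef_rot": TCP orientation; "contact_force": force on the tool from outside, world axes, zero at the start; "moment": the same for the moment, N m; "width": finger opening in mm; "finger_force": force on a finger pad.
Only numpy, scipy, OpenCV 4.12 (cv2) and the standard library are available. Lean on these libraries where they do the work, as an engineer would, in place of code of your own. Each camera call takes 0.05 s, during which the arm holds its last target. There are 200 camera calls.

## Working session

There is one attempt and no reset: what is moved stays moved. The work goes in short steps, each a Python script; the robot and the scene stay as the last script left them, time stands still between calls to the robot, and variables do not carry over. Pictures are saved under pics/ and viewed, at most 10 in all, crops included, and the job is handed in when it is done.

```bash
ls; mkdir -p pics; python3 - <<'E'
from plant import bot
import cv2, numpy as np
np.set_printoptions(precision=4,suppress=True)
for n in ("scene","top"):
    cv2.imwrite(f"pics/{n}0.png",bot.camera(n)[:,:,::-1]); print(n,bot.get_calibration(n))
print(bot.get_calibration("wrist")); print(bot.read_state())
E
```

```text
pics
scene {'fx': 553.2040232315331, 'fy': 553.2040232315331, 'cx': 321.74194859678454, 'cy': 245.01213883213856, 'view': array([[   0.5878,   -0.809 ,   -0.0089, -267.8195],
       [   0.3994,    0.2806,    0.8728, -330.1698],
       [  -0.7036,   -0.5166,    0.488 , -878.9279],
       [   0.    ,    0.    ,    0.    ,    1.    ]])}
top {'fx': 457.801405815177, 'fy': 457.801405815177, 'cx': 328.22154906144317, 'cy': 237.7929001980875, 'view': array([[   -0.0061,    -0.9998,     0.0172,    17.9104],
       [    0.9986,    -0.0052,     0.0533,  -495.7998],
       [   -0.0532,     0.0175,     0.9984, -1264.6984],
       [    0.    ,     0.    ,     0.    ,     1.    ]])}
{'fx': 375.90269640439476, 'fy': 375.90269640439476, 'cx': 315.82959593354815, 'cy': 241.21545309134274, 'T_tool_cam': array([[   0.0001,    0.9574,    0.2887,   78.0593],
       [   1.    ,   -0.0002,    0.0001,    0.677 ],
       [   0.0002,    0.2887,   -0.9574, -158.8587],
       [   0.    ,    0.    ,    0.    ,    1.    ]])}
{'t': 0.1, 'joint_pos': array([-1.0179,  0.3593,  0.0112, -0.0003, -1.2241, -0.2881]), 'qvel': array([ 0.0006, -0.0004,  0.0033,  0.002 ,  0.0005,  0.    ]), 'tau': array([ -0.0008, -58.4164,  29.3751,   7.0155,   0.0102,  -0.0001]), 'tcp_pos': array([ 176.5145, -651.0754,  225.7107]), 'eef_rot': array([-0.132 ,  0.9913,  0.0007, -0.0002]), 'contact_force': array([-0.6253, -1.2612,  0.3663]), 'moment': array([ 0.0646, -0.0229,  0.0278]), 'finger_force': 0.0, 'width': 87.24645431326164}
```

View pics/scene0.png

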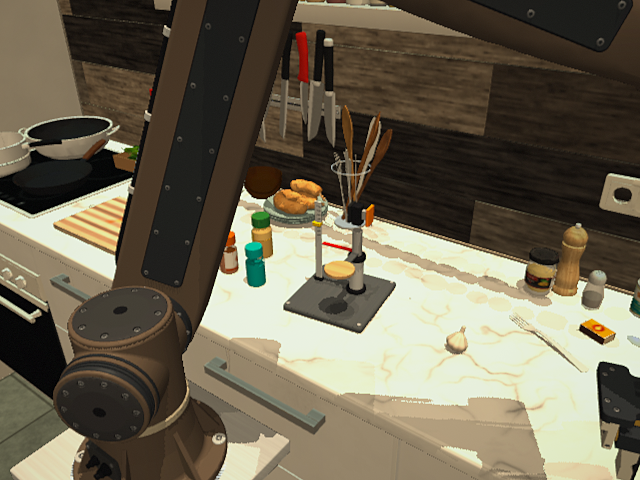

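View pics/top0.png

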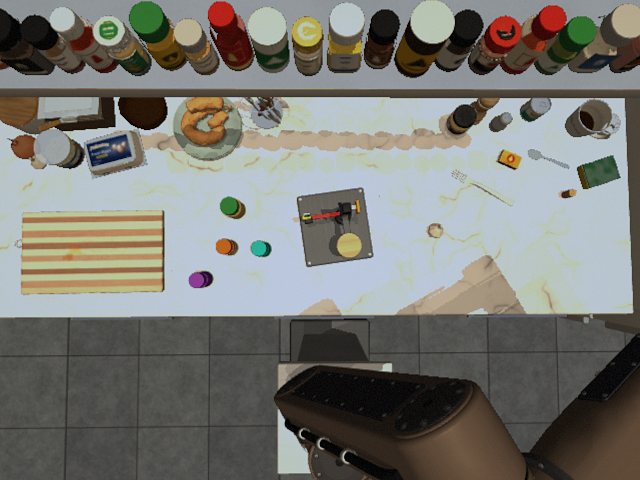

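The top view shows the orange cap at (226,247), the turquoise look-alike at (260,248), green cap at (231,207), purple at (200,280), plate at (349,245), head and lever at about (350,208), and the mark at (307,217). Next I'll turn these into rough positions.

```bash
cat > h.py <<'E'
from plant import bot
import cv2, numpy as np
from scipy.spatial.transform import Rotation as R
np.set_printoptions(precision=2,suppress=True)
def cam(n):
    s=bot.read_state(); c=bot.get_calibration(n)
    if n=="wrist":
        T=np.eye(4); T[:3,:3]=R.from_quat(s["eef_rot"]).as_matrix(); T[:3,3]=s["tcp_pos"]; M=T@c["T_tool_cam"]
    else: M=np.linalg.inv(c["view"])
    return bot.camera(n),c,M
def ray(c,M,uv):
    d=M[:3,:3]@np.array([(uv[0]-c["cx"])/c["fx"],-(uv[1]-c["cy"])/c["fy"],-1.]); return M[:3,3],d/np.linalg.norm(d)
def onz(c,M,uv,z):
    o,d=ray(c,M,uv); return o+d*(z-o[2])/d[2]
def cross(r1,r2):   # least-squares meeting point and gap
    A=np.stack([r1[1],-r2[1]],1); t=np.linalg.lstsq(A,r2[0]-r1[0],rcond=None)[0]
    a,b=r1[0]+t[0]*r1[1],r2[0]+t[1]*r2[1]; return (a+b)/2,np.linalg.norm(a-b)
def blobs(img,lo,hi,amin=20):
    m=cv2.inRange(cv2.cvtColor(img,cv2.COLOR_RGB2HSV),np.array(lo),np.array(hi))
    n,l,s,ce=cv2.connectedComponentsWithStats(m)
    return sorted([(int(s[i,4]),ce[i].round(1).tolist(),s[i,:4].tolist()) for i in range(1,n) if s[i,4]>=amin],reverse=True),m
def down(phi):  # tool down, tool y (closing line) along world direction phi
    y=np.array([np.cos(phi),np.sin(phi),0]); z=np.array([0,0,-1.]); return R.from_matrix(np.stack([np.cross(y,z),y,z],1)).as_quat()
E
python3 - <<'E'
from h import *
i,c,M=cam("top")
for n,uv,z in [("orange",(226,247),100),("turq",(260,248),100),("green",(231,207),112),("purple",(200,280),100),("garlic",(435,230),45),("plate",(349,245),120),("head",(347,208),225),("lever",(357,207),215),("mark",(307,217),190)]:
    print(n,onz(c,M,uv,z))
for k,(lo,hi) in dict(orange=((5,180,90),(18,255,255)),red=((0,180,90),(4,255,255)),yellow=((22,150,90),(32,255,255)),tan=((14,80,120),(24,190,255))).items():
    print(k,[b for b in blobs(i,lo,hi,15)[0] if 190<b[1][0]<400 and 180<b[1][1]<300])
E
```

```text
orange [468.76 281.4  100.  ]
turq [465.69 193.61 100.  ]
green [571.3  266.71 112.  ]
purple [384.09 347.63 100.  ]
garlic [ 514.03 -276.5    45.  ]
plate [471.47 -36.02 120.  ]
head [554.1  -25.47 225.  ]
lever [557.56 -49.71 215.  ]
mark [536.87  69.03 190.  ]
orange [(199, [224.3, 246.2], [216, 239, 18, 15])]
red [(93, [325.4, 215.1], [312, 212, 27, 7])]
yellow []
tan [(99, [350.3, 253.6], [340, 249, 21, 9]), (76, [347.7, 241.0], [337, 238, 24, 10]), (30, [237.3, 209.6], [230, 200, 11, 18])]
```

```bash
python3 - <<'E'
from h import *
for p,f in [((525,-30,330),97),((525,-30,330),277),((468,281,230),40),((468,281,230),220)]:
    print(p,f,bot.solve_ik(np.array(p,float),down(np.radians(f))))
bot.move_ptp(np.array([525,-10,340.]),down(np.radians(97)))
i,c,M=cam("wrist"); cv2.imwrite("pics/w1.png",i[:,:,::-1]); np.savez("w1.npz",i=i,M=M)
s=bot.read_state();print(s["t"],s["tcp_pos"],s["joint_pos"])
for k,(lo,hi) in dict(orange=((5,150,90),(18,255,255)),red=((0,180,90),(4,255,255)),yellow=((22,150,90),(32,255,255)),tan=((14,80,120),(24,190,255))).items():
    print(k,blobs(i,lo,hi,60)[0][:6])
E
```

```text
(525, -30, 330) 97 [ 0.32  0.06 -0.14  0.   -1.37 -1.76]
(525, -30, 330) 277 [ 0.32  0.06 -0.14  0.   -1.37  1.38]
(468, 281, 230) 40 [ 0.9   0.14 -0.27  0.   -1.16  2.94]
(468, 281, 230) 220 [ 0.9   0.14 -0.27  0.   -1.16 -0.2 ]
2.8083 [525.04 -10.58 339.83] [ 0.35  0.05 -0.12  0.   -1.39 -1.8 ]
orange [(1041, [603.4, 189.3], [585, 171, 38, 37]), (463, [535.2, 263.0], [519, 250, 42, 38]), (288, [261.7, 274.3], [257, 256, 10, 37]), (149, [528.6, 341.9], [521, 322, 13, 47]), (142, [101.6, 358.7], [98, 334, 11, 45])]
red [(598, [346.4, 235.2], [312, 230, 70, 11])]
yellow []
tan [(3313, [298.6, 152.7], [267, 120, 64, 66]), (417, [101.8, 160.4], [81, 143, 35, 31]), (300, [536.7, 264.3], [525, 251, 37, 38])]
```

View pics/w1.png

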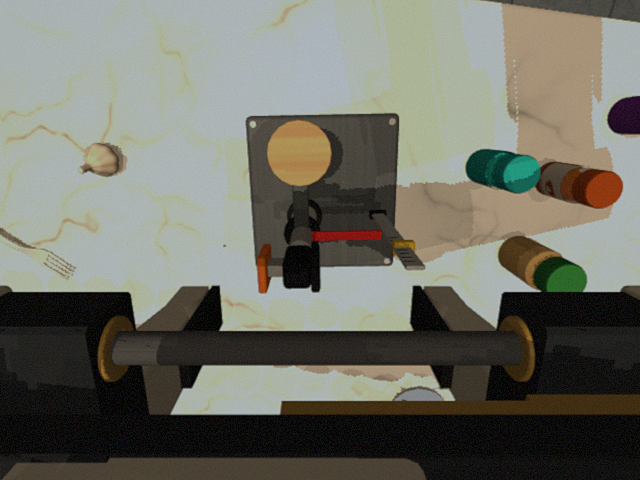

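The wrist view shows the plate at (299,153), base screws at (253,124), (392,121) and (388,261), pointer tip (382,235), mark (403,244), lever (263,270) and orange cap (603,189). I'll intersect these with the scene view.

```bash
python3 - <<'E'
from h import *
d=np.load("w1.npz");i=d["i"];M=d["M"];c=bot.get_calibration("wrist")
a,b,e=[onz(c,M,p,16)[:2] for p in ((253,124),(392,121),(388,261))]
print("screws",a,b,e,"yaw",np.arctan2(*(-(b-a)*[1,-1])[[0,1]]*1) if 0 else np.arctan2(-(b-a)[0],(b-a)[1]),np.arctan2((e-b)[1],(e-b)[0]), np.linalg.norm(b-a),np.linalg.norm(e-b))
print("base centre",(a+e)/2)
print("plate",onz(c,M,(299,153),120))
print("orange cap",onz(c,M,(604,189),100),"old mark",blobs(i,(18,150,90),(32,255,255),40)[0][:5])
s,cs,Ms=cam("scene")
for k,(lo,hi) in dict(red=((0,180,90),(4,255,255)),yellow=((20,170,120),(32,255,255)),plate=((12,80,120),(24,230,255)),orange=((5,200,120),(16,255,255))).items():
    print(k,[x for x in blobs(s,lo,hi,8)[0] if 200<x[1][0]<400 and 190<x[1][1]<300])
cr=s[190:310,270:400]; cv2.imwrite("pics/s1.png",cv2.resize(cr,None,fx=5,fy=5,interpolation=cv2.INTER_NEAREST)[:,:,::-1])
E
```

```text
screws [452.15 -96.48] [428.04  72.05] [607.82  99.22] yaw 0.14208760181023025 0.14996109380071643 170.24636774871448 181.81768232370555
base centre [529.99   1.37]
plate [472.82 -32.99 120.  ]
orange cap [471.97 292.21 100.  ] old mark [(153, [528.7, 343.1], [521, 322, 13, 49]), (140, [404.6, 244.4], [394, 241, 21, 10]), (115, [101.7, 363.2], [98, 345, 11, 34]), (68, [531.5, 262.0], [526, 252, 13, 19])]
red [(74, [337.3, 246.2], [322, 242, 30, 10])]
yellow [(40, [316.4, 223.4], [312, 220, 10, 7]), (8, [252.5, 236.2], [252, 234, 2, 6])]
plate [(1092, [297.9, 196.1], [273, 179, 53, 35]), (465, [339.4, 269.3], [324, 261, 31, 18]), (455, [215.3, 192.0], [188, 182, 53, 19]), (409, [263.7, 239.6], [252, 226, 21, 33]), (133, [221.4, 259.5], [199, 246, 37, 29]), (130, [217.0, 203.9], [203, 199, 28, 11]), (38, [232.4, 263.3], [225, 256, 12, 14]), (33, [299.1, 263.6], [284, 262, 31, 5]), (30, [335.5, 204.9], [328, 202, 16, 6]), (29, [235.4, 200.0], [233, 196, 6, 9]), (28, [317.7, 223.2], [312, 220, 15, 7]), (28, [251.4, 203.5], [240, 200, 23, 9]), (26, [386.8, 254.9], [375, 249, 24, 9]), (22, [331.4, 236.2], [322, 233, 20, 7]), (22, [273.0, 280.0], [266, 277, 18, 7]), (21, [333.0, 212.9], [328, 211, 10, 5]), (19, [234.8, 282.0], [228, 277, 15, 13]), (14, [376.0, 216.9], [373, 216, 7, 3]), (14, [346.0, 234.2], [341, 232, 11, 4]), (14, [232.9, 246.0], [229, 243, 8, 6]), (12, [354.2, 196.3], [353, 193, 3, 7]), (12, [242.5, 206.2], [237, 205, 12, 5]), (11, [241.0, 256.3], [237, 255, 9, 4]), (10, [368.5, 246.9], [364, 245, 10, 4]), (9, [244.0, 264.0], [244, 260, 1, 9])]
orange [(197, [225.8, 238.1], [219, 231, 15, 16]), (134, [369.2, 214.7], [366, 204, 8, 22]), (20, [276.8, 197.4], [274, 195, 7, 6]), (13, [229.3, 269.5], [226, 269, 8, 2]), (11, [307.3, 202.8], [305, 201, 5, 5]), (9, [287.2, 207.0], [285, 206, 5, 3])]
```

View pics/s1.png

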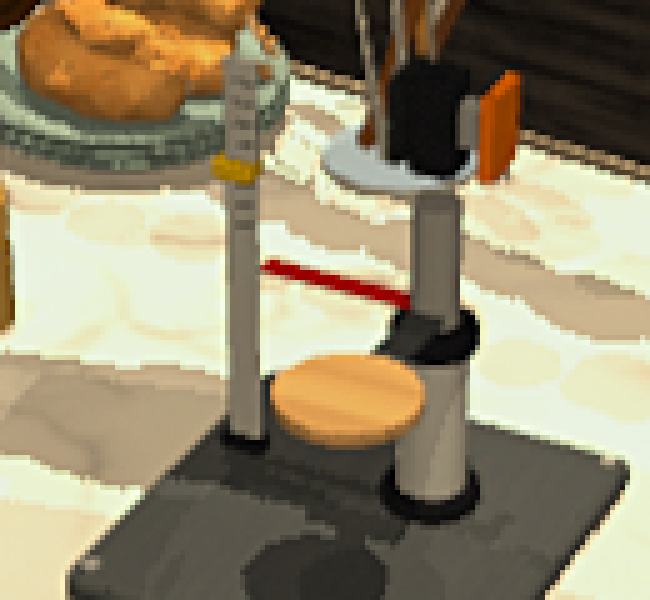

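```bash
python3 - <<'E'
from h import *
d=np.load("w1.npz");M=d["M"];c=bot.get_calibration("wrist");cs=bot.get_calibration("scene");Ms=np.linalg.inv(cs["view"])
y=.146; ax=np.array([557.5,-20.5]); ry=np.array([-np.sin(y),np.cos(y)])
for n,w,s,off in (("pointer",(382,235.5),(322.4,243),87),("mark",(404.6,244.4),(317.2,223.6),95)):
    p=ax+off*ry; v=(np.r_[p,0],np.array([0,0,1.]))
    print(n,cross(ray(c,M,w),ray(cs,Ms,s)),cross(ray(cs,Ms,s),v),cross(ray(c,M,w),v))
bot.move_ptp(np.array([468,281,225.]),down(np.radians(220)))
i,c,M=cam("wrist"); cv2.imwrite("pics/w2.png",i[:,:,::-1])
print(bot.read_state()["t"],blobs(i,(3,150,90),(18,255,255),100)[0])
E
```

```text
pointer (array([548.16,  64.17, 112.02]), np.float64(0.003524211516231486)) (array([545.76,  64.33, 113.04]), np.float64(3.0916621336035446)) (array([545.86,  64.34, 116.91]), np.float64(3.200660499638894))
mark (array([542.37,  75.3 , 160.18]), np.float64(2.6657658714404486)) (array([543.41,  73.85, 160.07]), np.float64(0.9053896353952928)) (array([542.43,  74.72, 161.83]), np.float64(3.5089069873618604))
4.3333 [(1840, [302.6, 237.9], [279, 214, 48, 48]), (392, [235.5, 126.4], [207, 101, 40, 63]), (135, [102.8, 341.7], [99, 323, 12, 43]), (110, [530.5, 350.8], [526, 336, 8, 31])]
```

View pics/w2.png

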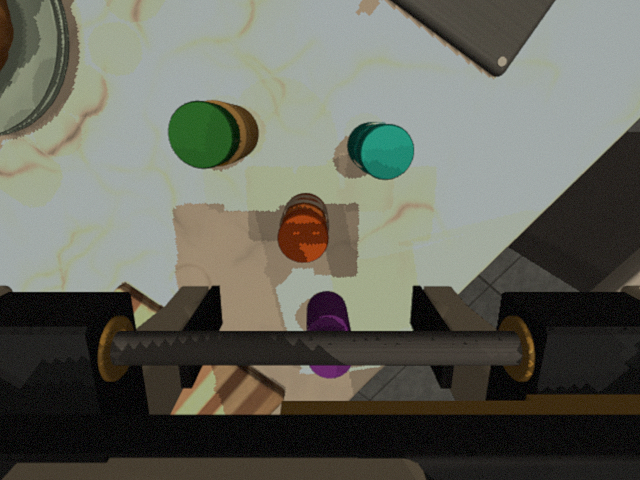

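```bash
python3 - <<'E'
from h import *
i,c,M=cam("wrist")
p=onz(c,M,(303,238.5),100); print(p)
bot.line_to(np.array([p[0],p[1],47.]),velocity=120)
bot.move_gripper(30,25); s=bot.read_state(); print(s["width"],s["finger_force"],s["tcp_pos"],s["contact_force"])
if 41<s["width"]<47:
    bot.line_to(np.array([p[0],p[1],207.]),velocity=120)
    bot.move_ptp(np.array([472.5,-34,225.]),down(np.pi/2+.146))
    s=bot.read_state(); print(s["t"],s["width"],s["finger_force"],s["tcp_pos"])
    cv2.imwrite("pics/w3.png",cam("wrist")[0][:,:,::-1])
    cv2.imwrite("pics/s3.png",cv2.resize(cam("scene")[0][150:310,220:420],None,fx=3,fy=3)[:,:,::-1])
E
```

```text
[472.81 291.74 100.  ]
42.86690308531638 24.996878561214544 [472.85 291.81  47.  ] [ 0.28 -0.   -0.64]
9.675 42.88033890547046 24.994521467888262 [472.69 -33.67 224.89]
```

View pics/w3.png

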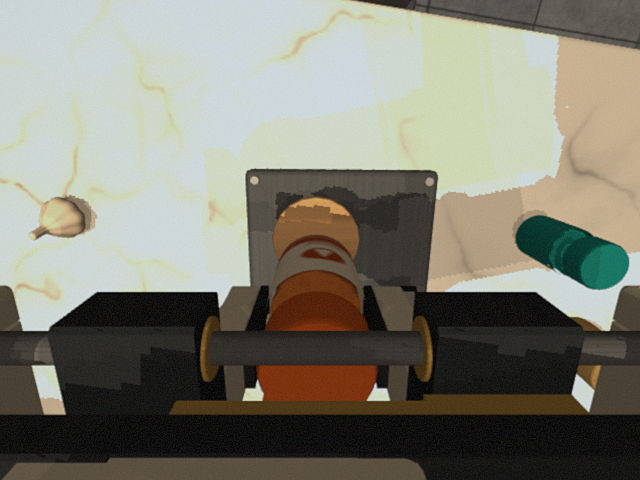

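Jar is held upright at (316,340), with the plate below it at (317,228). Lowering and releasing.

```bash
python3 - <<'E'
from h import *
x,y=472.5,-33.8
bot.line_to(np.array([x,y,176.]),velocity=100)
f0=bot.read_state()["contact_force"][2]
for z in np.arange(172,164.5,-1):
    bot.line_to(np.array([x,y,z]),velocity=20); f=bot.read_state()["contact_force"][2]-f0
    if f>1.5: break
print(z,f)
bot.move_gripper(66); bot.pause(.3); s=bot.read_state(); print(s["width"],s["finger_force"],s["tcp_pos"],s["t"])
bot.line_to(np.array([x,y,300.]),velocity=150)
i,c,M=cam("wrist"); s=cam("scene")[0]
o=np.hstack([cv2.resize(i,(400,300)),cv2.resize(s[150:300,220:420],(400,300))]); cv2.imwrite("pics/p4.png",o[:,:,::-1])
print(blobs(i,(3,150,90),(18,255,255),100)[0][:4])
for b in blobs(i,(3,150,90),(18,255,255),300)[0][:2]: print(onz(c,M,b[1],218))
E
```

```text
166.0 7.096255717959126
65.93859602172299 0.0 [472.53 -33.8  166.01] 13.2083
[(2584, [315.8, 249.8], [287, 220, 58, 59]), (197, [289.8, 209.8], [282, 196, 23, 37]), (195, [277.6, 374.7], [273, 365, 10, 22]), (176, [480.0, 347.9], [473, 321, 12, 58])]
[471.97 -33.19 218.  ]
```

View pics/p4.png

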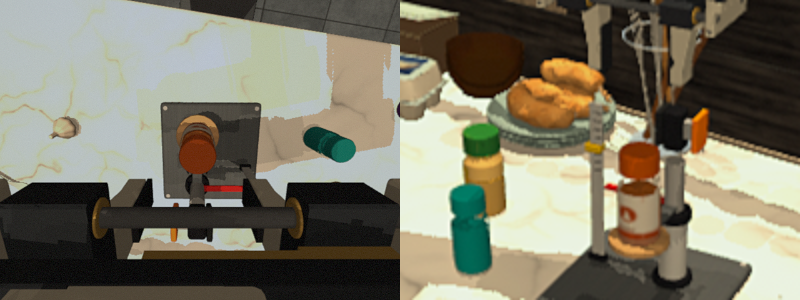

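Jar stands on the plate, with cap at wrist pixel (316,250) and the base seated in the scene view. Next I'll grasp the head lightly.

```bash
python3 - <<'E'
from h import *
g=np.array([558.2,-27.7]); 
bot.move_gripper(86)
bot.line_to(np.r_[g,300.],velocity=150); bot.line_to(np.r_[g,188.],velocity=120)
s=bot.read_state(); print(s["contact_force"],s["tcp_pos"])
f0=s["contact_force"]
bot.move_gripper(20,8); s=bot.read_state(); print(s["width"],s["finger_force"],s["contact_force"]-f0,s["t"])
bot.pause(.4); s=bot.read_state(); print(s["width"],s["finger_force"],s["contact_force"]-f0,s["tcp_pos"])
i=cam("wrist")[0]; cv2.imwrite("pics/w5.png",i[:,:,::-1])
E
```

```text
[ 1.06 -0.22 -0.02] [558.68 -27.62 188.84]
48.144117557828224 7.998737320303917 [-0.71 -1.31  0.45] 17.4583
48.17327170362091 7.998966202139854 [-0.56 -3.76  1.69] [558.25 -27.96 188.11]
```

View pics/w5.png

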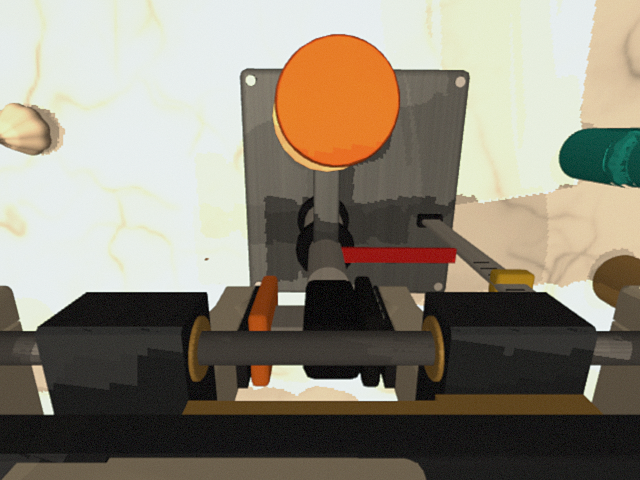

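Both fingers close on the head, lever at (262,330) and pad at (375,330), width 48. Lifting about 45 mm slowly and measuring with the scene camera.

```bash
python3 - <<'E'
from h import *
bot.line_to(np.array([558.3,-28.2,188+46.]),velocity=25)
s=bot.read_state(); print(s["width"],s["finger_force"],s["contact_force"],s["tcp_pos"],s["t"])
i=cam("scene")[0]; w=cam("wrist")[0]
print(blobs(i,(0,180,90),(4,255,255),20)[0][:4],[b for b in blobs(i,(20,170,120),(32,255,255),8)[0] if 290<b[1][0]<350])
o=np.hstack([cv2.resize(i[180:280,290:390],(500,500),interpolation=0),cv2.resize(w,(300,500))]);cv2.imwrite("pics/p6.png",o[:,:,::-1])
E
```

```text
48.2713787998058 7.9998913407325745 [ 0.85 -1.16 -2.94] [558.23 -28.03 233.92] 19.9
[(471, [302.4, 56.0], [296, 32, 13, 51]), (249, [240.5, 49.1], [238, 28, 7, 44]), (135, [539.7, 7.8], [527, 5, 27, 7]), (96, [153.9, 93.4], [149, 88, 11, 12])] [(37, [316.6, 223.6], [312, 221, 10, 6]), (12, [312.8, 185.3], [311, 183, 4, 6]), (9, [298.4, 181.6], [296, 181, 6, 2])]
```

View pics/p6.png

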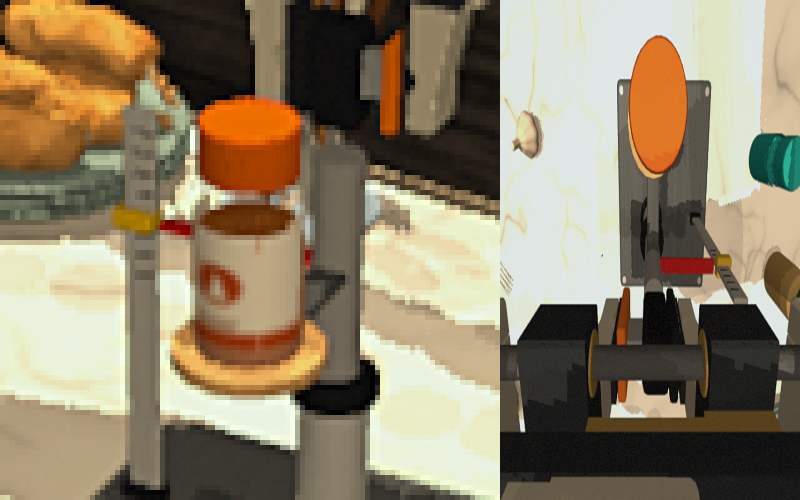

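```bash
python3 - <<'E'
from h import *
i=bot.camera("scene"); cs=bot.get_calibration("scene");Ms=np.linalg.inv(cs["view"])
b,m=blobs(i,(0,150,70),(6,255,255),4); print([x for x in b if 318<x[1][0]<360 and 215<x[1][1]<245])
for uv,p in (((322.4,243),(546,65)),((323,225.2),(546,65)),((323,226.2),(546,65)),((316.6,223.6),(543,74)),((317.2,223.6),(543,74))):
    print(uv,cross(ray(cs,Ms,uv),(np.r_[p,0.],np.array([0,0,1.]))))
E
```

```text
[(15, [325.0, 225.1], [322, 224, 7, 3]), (4, [351.2, 230.8], [351, 230, 2, 3])]
(322.4, 243) (array([546.57,  64.22, 112.71]), np.float64(1.94477412134176))
(323, 225.2) (array([547.07,  63.53, 157.57]), np.float64(3.641927208946835))
(323, 226.2) (array([547.07,  63.54, 155.09]), np.float64(3.622562368316898))
(316.6, 223.6) (array([542.58,  74.57, 160.21]), np.float64(1.41371821214847))
(317.2, 223.6) (array([542.97,  74.04, 160.19]), np.float64(0.0896142807398872))
```

```bash
python3 - <<'E'
from h import *
p=np.array([558.3,-28.2,235.3]); ry=np.array([-np.sin(.146),np.cos(.146),0])
bot.line_to(p,velocity=10); bot.pause(.8)
f0=bot.read_state()["contact_force"]
bot.move_gripper(10,22); s=bot.read_state(); print(s["width"],s["finger_force"],s["contact_force"]-f0,s["t"])
for k in range(1,7):
    bot.line_to(p+k*ry,velocity=10); s=bot.read_state(); fy=(s["contact_force"]-f0)@ry
    print(k,s["width"],s["finger_force"],fy,s["tcp_pos"])
    if s["width"]<37.5 and fy>-3: break
bot.pause(.3); s=bot.read_state(); print(s["width"],s["finger_force"],s["contact_force"]-f0,s["tcp_pos"],s["t"])
i=bot.camera("scene"); w=bot.camera("wrist")
b,m=blobs(i,(0,150,70),(6,255,255),4); print([x for x in b if 318<x[1][0]<360 and 215<x[1][1]<245])
o=np.hstack([cv2.resize(i[180:280,290:390],(400,400),interpolation=0),cv2.resize(w,(400,400))]);cv2.imwrite("pics/p7.png",o[:,:,::-1])
E
```

```text
41.25996493840775 21.992227882146835 [-3.83 17.58  0.76] 21.55
1 38.638151366460136 21.989654302597046 16.955591534770193 [557.66 -23.68 234.49]
2 38.07967543272193 21.988494247198105 15.098742392237494 [557.55 -23.12 234.57]
3 37.620675155830256 21.988514363765717 11.636020346583896 [557.54 -23.   234.76]
4 37.13323303423162 21.988465189933777 6.519763287875946 [557.51 -22.92 234.96]
37.40154660752439 21.988273859024048 [-1.39  6.98 -0.8 ] [557.51 -22.92 234.98] 22.85
[(16, [325.6, 224.8], [322, 224, 7, 3]), (5, [351.4, 230.2], [351, 229, 2, 3])]
```

View pics/p7.png

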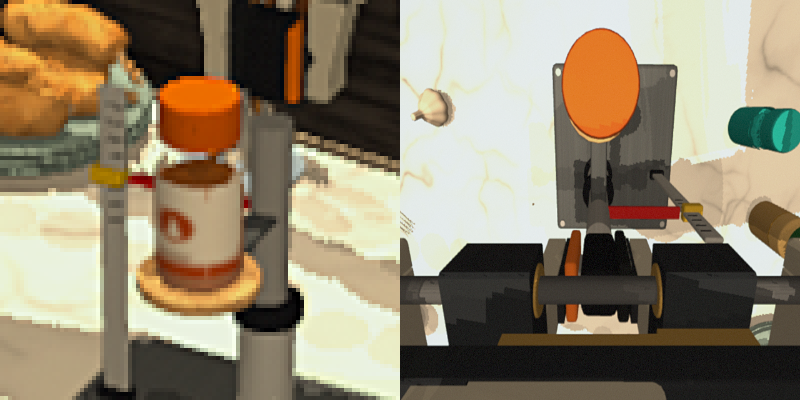

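```bash
python3 - <<'E'
from h import *
bot.line_to(np.array([557.5,-23.1,235.3]),velocity=10); bot.pause(.8)
s=bot.read_state(); print(s["width"],s["finger_force"],s["contact_force"],s["tcp_pos"],s["t"],abs(s["qvel"]).max())
print(bot.close_job())
E
```

```text
37.467618103285616 21.988163888454437 [-0.33  4.78 -3.24] [557.51 -22.86 235.24] 24.0167 0.0008450749313357996
the job is handed in; nothing more can be done
None
```

The job is handed in at 24.0 s. At that point the jar was standing on the plate and the head was held at the mark with about 22 N. The fingers read 37.5 mm across pad and lever, which I take as the lever shut. The judge's result was not reported back.

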